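# Close up the specimen carrier

### The arm

A 6-joint arm with a two-finger parallel gripper is mounted at the origin on the work surface. World frame = base frame: x ahead of the robot, y to its left, z up, the work surface at z = 0. Lengths are in mm, angles in rad, forces in N, time in s.
With the tool pointing down it reaches from about 325 to 775 mm from the base axis. Payload 5.5 kg.
Tool frame: the origin (TCP) lies where the fingers leave the gripper's body, on its centre line; the fingertips stand 73 mm ahead of it and the grasp point (between the pads) lies 54 mm ahead of it; z points along the fingers, y is the line along which they close (so a half turn about z gives the same grasp; the last joint's range is limited). The gripper opens to 85 mm and grips with 20 to 120 N. Pads are 22 mm wide; open, the fingers measure 114 mm over their backs; the gripper's body (76 mm by 85 mm) begins 54 mm behind the grasp point. The pads swing forward as they close: fully open they stand 13 mm farther back than shut.
Start: joints at [1.156, 0.091, 1.231, -0, 1.82, -0.057], TCP at [210.134, 562.015, 303.875] pointing down, gripper open.
Joint ranges: [-2.87, 2.87], [-0.86, 2.18], [0.17, 2.46], [-1.51, 4.65], [0.06, 2.69], [-2.65, 2.65]. Speed limits (rad/s): [2.57, 2.57, 3.01, 3.14, 3.14, 3.14].

### API

Orientations are given as a unit quaternion [x, y, z, w].
In Python, from cell import sensors, imaging, job gives the robot as it stands.
- The arm moves only by the shell command python3 -m pendant 'ROWS' [FORCE]. ROWS is JSON, one flat list of numbers, 7 for each row, row after row: the shift along the tool's x, y, z in units of 30 mm (1.0 is 30 mm), then the turn, a rotation vector about the tool's x, y, z in units of 6 degrees (1.0 is 6 degrees), then the closure, from 0 (fully open) to 1 (shut). In form: [x, y, z, rx, ry, rz, fingers, x, y, z, rx, ry, rz, fingers, ...]. A call has 1 to 20 rows; each row is the pose to reach, as a shift and turn from the pose commanded when the call began, along the tool's axes at that moment; what a row does not reach only later rows make up. A row lasts 1/12 s, in which the tool goes at most 41.7 mm and 7.16 degrees, less where a joint would pass 70% of its speed; a pose out of reach is approached as far as the arm can. A call with a gripper value outside its range is refused whole. The fingers move at their own pace and stop on an object; FORCE is the grip in N (left out, the last holds). Time passes only in rows, so rows that repeat a pose let the fingers close. It gives the time, the measured TCP pose, the force, the opening and the grip force at its end, in the units of the state.
- sensors.state(): the state, without advancing time (a new reading comes with each control period).
- imaging.read_camera(name): name is "scene" or "top" or "wrist"; returns (picture, depth): 400x640x3 uint8, blue, green, red; 400x640 float32, mm along the optical axis (not along the pixel's ray), 0 where there is no reading.
- imaging.camera_model(name): a dict with "mtx" (3x3 intrinsics, pixels), "origin" and "attitude" of the camera in the world. Camera axes: x right, y down, z forward; pixel columns grow to the right and rows downward; lengths in mm; the calibration is good to about 2 mm. A picture is of the moment at which its call begins: read the wrist's pose just before it. camera_model takes no time and is no camera call; for the wrist camera it gives the pose at the moment of the call.
- job.hand_in(): hands the job in; it is judged then, once.
The state is a dict: "clock": time; "joint_positions": joint angles; "qvel": joint speeds; "joint_efforts": joint torques, N m; "eef_pos": TCP position; "eef_rot": TCP orientation; "contact_force": force on the tool from outside, world axes, zero at the start; "wrist_torque": the same for the moment, N m; "finger_gap": finger opening in mm; "grasp_force": force on a finger pad.
Only numpy, scipy, OpenCV 4.12 (cv2) and the standard library are available. Lean on these libraries where they do the work, as an engineer would, in place of code of your own. Each camera call takes 0.05 s, during which the arm holds its last target. There are 200 camera calls.

### The job

Get the loaded blood-tube carrier ready to go: first push the upright hold-down flap all the way down flat over the tubes, then push the cover fully shut over it without slamming it. Push gently with the fingertips or the outside of the fingers - do not grip or lift anything; keep the carrier in its place, the tubes in their holes and the things around it where they stand.

Things in the scene. Friction and masses are not known exactly. Their poses are not given: they have to be found in the camera images.
- carrier: Open-topped grey plastic specimen carrier, 250 (its x) x 180 (y) x 115 mm high, walls and floor 5 mm, about 1.8 kg, loose on the bench. Origin: centre of its underside, z up. Both hinges run along its x axis: the cover's on its +y rim, the inner flap's inside its -y wall. A white grid inside holds the tubes. Bystanders around it are at most 75 mm tall.
- flap (a joint): Flap angle (rad): 0 = folded flat over the tubes, 1.57 = upright, stop at 1.8 (leaning out over the -y wall). Friction hinge, 0.2 N m: it stays at any angle and must be pushed all the way. Aluminium plate 224 (x) x 150 x 3 mm, 0.17 kg, 2 mm dark foam pad below. Flat, it lies 91 mm above the bench, 24 mm below the carrier's rim, pad about 2.5 mm above the tube caps.
- flap_hinge (a point): Middle of the flap's hinge line: carrier frame (0, -78, 91) mm.
- flap_edge (a point): Middle of the flap's free edge, 150 mm from its hinge, in the mid plane of the plate. Folded flat it is at carrier (0, 72, 91) mm.
- cover (a joint): Cover angle (rad): 0 = shut on the rim, 1.57 = upright on the carrier's +y side, stop at 2.0 (leaning outwards). Friction hinge, 0.45 N m: it stays at any angle and must be pushed all the way. Hollow grey plastic shell 250 (x) x 180 x 22 mm, 0.3 kg, hollow side inwards, flat outside with a 1 mm raised panel. Shut, its top is 138 mm above the bench. It cannot pass a raised flap.
- cover_hinge (a point): Middle of the cover's hinge line: carrier frame (0, 90, 116) mm.
- cover_edge (a point): Middle of the cover's free edge, on its outer face: 180 mm from the hinge along the cover, 22 mm outwards of the hinge plane. Shut it is at carrier (0, -90, 138) mm.
- tube0: Capped blood tube, 13 mm wide, 80 mm tall with its 15.6 mm cap, 14 g, standing loose in the grid on the carrier's floor (5 mm above the bench). Origin: centre of its foot.
- tube1: Capped blood tube, 13 mm wide, 80 mm tall with its 15.6 mm cap, 14 g, standing loose in the grid on the carrier's floor (5 mm above the bench). Origin: centre of its foot.
- tube2: Capped blood tube, 13 mm wide, 80 mm tall with its 15.6 mm cap, 14 g, standing loose in the grid on the carrier's floor (5 mm above the bench). Origin: centre of its foot.
- tube3: Capped blood tube, 13 mm wide, 80 mm tall with its 15.6 mm cap, 14 g, standing loose in the grid on the carrier's floor (5 mm above the bench). Origin: centre of its foot.
- tube4: Capped blood tube, 13 mm wide, 80 mm tall with its 15.6 mm cap, 14 g, standing loose in the grid on the carrier's floor (5 mm above the bench). Origin: centre of its foot.
- tube5: Capped blood tube, 13 mm wide, 80 mm tall with its 15.6 mm cap, 14 g, standing loose in the grid on the carrier's floor (5 mm above the bench). Origin: centre of its foot.
- reagent_a: White reagent bottle, 42 mm wide, 75 mm tall, loose on the bench near the carrier; not to be disturbed. Origin: centre of its underside.
- reagent_b: White reagent bottle, 38 mm wide, 66 mm tall, loose on the bench near the carrier; not to be disturbed. Origin: centre of its underside.
- specimen_jar: Specimen jar, 58 mm wide, 62 mm tall, loose on the bench near the carrier; not to be disturbed. Origin: centre of its underside.
- timer: White bench timer, 62 x 62 x 22 mm, loose on the bench near the carrier; not to be disturbed. Origin: centre of its underside.
- tip_box: Pipette tip box, 85 x 120 x 67 mm tall, loose on the bench near the carrier; not to be disturbed. Origin: centre of its underside.
- slide_box: Cardboard slide box, 90 x 80 x 34 mm, loose on the bench near the carrier; not to be disturbed. Origin: centre of its underside.

How it is judged (in metres and radians):
On the way, in this order (a step that is already met when the one before it is completed fails the run):
1. the flap is folded flat over the tubes while the cover still stands open (value of joint flap below 0.08 rad and value of joint cover above 1.05 rad), for 0.2 s.
2. the cover is shut over the folded flap (value of joint cover below 0.05 rad and value of joint flap below 0.08 rad), for 0.2 s.
At the end, for the whole second after the job is handed in: The flap is down (within 0.08 rad of flat) and the cover shut over it (within 0.05 rad, 9 mm at its edge); the carrier stands flat and still, within 30 mm of where it stood; every tube is still down in its hole (within 7 mm); the things around it are within 30 mm of where they stood (all of step 2 and distance of each of carrier, reagent_a, reagent_b, specimen_jar, timer, tip_box, slide_box from where it was at the start of the episode below 0.03 m and angle between carrier's own z axis and vertical below 0.03 rad and linear speed of carrier below 0.02 m/s and z of each of tube0, tube1, tube2, tube3, tube4, tube5 in the frame of carrier below 0.012 m); the robot touches nothing.
It fails at once if the flap or the cover is gripped or forced while it swings (the fingers bear on the carrier, flap and cover with over 30 N in all, before the part is within 0.15 rad of its closed stop) (contact force between the fingers and carrier above 30 N and (value of joint flap above 0.15 rad or value of joint cover between 0.15 and 1.5 rad)).
It fails at once if the carrier is lifted, tipped or pushed more than 30 mm out of its place, or a tube rises more than 15 mm in its hole (distance of carrier from where it was at the start of the episode above 0.03 m or height (world z) of carrier above 0.012 m or angle between carrier's own z axis and vertical above 0.12 rad or z of any of tube0, tube1, tube2, tube3, tube4, tube5 in the frame of carrier above 0.02 m).
It fails at once if a thing standing around the carrier is lifted or moved more than 30 mm (distance of any of reagent_a, reagent_b, specimen_jar, timer, tip_box, slide_box from where it was at the start of the episode above 0.03 m).
It fails at once if the cover is swung below 60 degrees before the flap is folded down (value of joint cover below 1.05 rad and value of joint flap above 0.15 rad).
It fails at once if the cover is slammed (shuts faster than 3 rad/s) (velocity of joint cover below -3 rad/s).
It also fails if it takes over 54 s, if anything falls off the work surface, if the arm or the gripper's body presses on something with over 40 N, if the wrist force passes 120 N, or if a joint passes its speed limit or range.

## Working session

There is one attempt and no reset: what is moved stays moved. The work goes in short steps, Python scripts to look and compute and a shell command to move; the robot and the scene stay as the last step left them, time stands still between calls to the robot, and variables do not carry over. Pictures are saved under pics/ and viewed, at most 10 in all, crops included, and the job is handed in when it is done.

```bash
ls; mkdir -p pics
python3 - <<'E'
from cell import sensors, imaging
import cv2,numpy as np
for n in("scene","top"):
    p,d=imaging.read_camera(n); cv2.imwrite(f"pics/{n}0.png",p); np.save(f"pics/{n}0.npy",d)
    m=imaging.camera_model(n); print(n,m)
s=sensors.state(); print({k:s[k] for k in("clock","eef_pos","eef_rot","contact_force","finger_gap")})
E
```

```text
pics
scene {'mtx': array([[468.39151393,   0.        , 312.76262607],
       [  0.        , 468.39151393, 196.33023878],
       [  0.        ,   0.        ,   1.        ]]), 'origin': array([ 386.16540911, -190.93096495,  875.38946647]), 'attitude': array([ 0.91340764, -0.36374296,  0.07131179, -0.16820276])}
top {'mtx': array([[499.06326557,   0.        , 322.69317586],
       [  0.        , 499.06326557, 202.75817995],
       [  0.        ,   0.        ,   1.        ]]), 'origin': array([392.69626327,  17.64646191, 989.93539846]), 'attitude': array([ 0.70525597, -0.70202877,  0.07407929, -0.06543609])}
{'clock': 0.1, 'eef_pos': array([210.08661892, 561.88355313, 302.85246029]), 'eef_rot': array([ 1.77964102e-01,  9.84036589e-01, -8.51857924e-04, -2.12669884e-04]), 'contact_force': array([ 0.80821439, -0.92412416,  0.39708586]), 'finger_gap': 85.33571581363154}
```

View pics/top0.png

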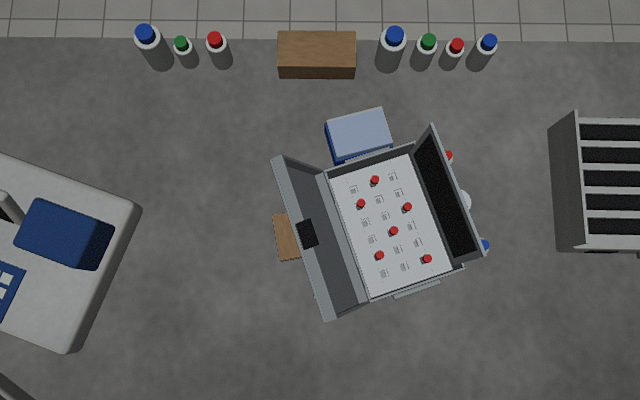

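View pics/scene0.png

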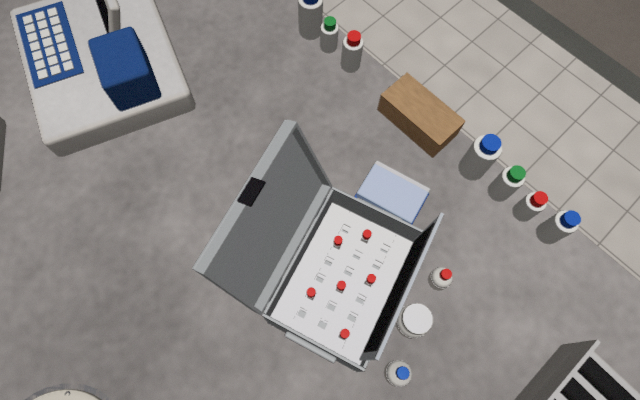

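The top view shows the carrier centred near (390,225). The cover stands on its left, with its top edge from (275,158) to (330,318). The flap stands on its right, with its edge from (432,125) to (485,255). The tip box is at (358,135), the slide box at (287,237), the timer at about (415,290), and the bottles and jar are behind the flap. Next I'll measure the poses from depth.

```bash
cat > h.py <<'E'
from cell import sensors, imaging
import cv2,numpy as np
from scipy.spatial.transform import Rotation as R
def cloud(n,d=None):
    p=None
    if d is None: p,d=imaging.read_camera(n)
    m=imaging.camera_model(n); K=m["mtx"]; v,u=np.mgrid[0:400,0:640]
    c=np.stack([(u-K[0,2])/K[0,0]*d,(v-K[1,2])/K[1,1]*d,d],-1)
    w=R.from_quat(m["attitude"]).apply(c.reshape(-1,3)).reshape(400,640,3)+m["origin"]
    w[d==0]=np.nan
    return p,w
E
python3 - <<'E'
from h import *
np.set_printoptions(precision=1,suppress=True)
for n,roi in(("top",(255,100,500,330)),("scene",(190,110,450,375))):
    d=np.load(f"pics/{n}0.npy"); p=cv2.imread(f"pics/{n}0.png"); _,w=cloud(n,d)
    mk=np.zeros((400,640),bool); mk[roi[1]:roi[3],roi[0]:roi[2]]=1
    z=w[...,2]
    # red caps on grid
    hsv=cv2.cvtColor(p,cv2.COLOR_BGR2HSV); red=((hsv[...,0]<8)|(hsv[...,0]>172))&(hsv[...,1]>150)&(hsv[...,2]>90)&mk
    k,l,st,c=cv2.connectedComponentsWithStats(red.astype(np.uint8))
    for i in range(1,k):
        if st[i,4]>15: print(n,"red",c[i],st[i,4],np.nanmedian(w[l==i],0))
    # high points
    for lo,hi in((109,120),(200,225),(225,240),(240,320)):
        q=w[mk&(z>lo)&(z<hi)]; 
        if len(q)>5: r=cv2.minAreaRect(q[:,:2].astype(np.float32)); print(n,lo,hi,len(q),r,"\n",cv2.boxPoints(r),q[:,2].max())
E
```

```text
top red [448.8 153.9] 33 [ 675.6 -237.4   65.5]
top red [374.7 179. ] 45 [619.8 -90.6  84.3]
top red [360.7 202.6] 45 [574.1 -64.1  84.7]
top red [407.5 206. ] 44 [ 568.7 -151.    84.7]
top red [393.6 230. ] 45 [ 523.9 -123.9   84.6]
top red [379.4 254.5] 50 [478.8 -95.9  84.5]
top red [427.2 258.1] 49 [ 472.9 -182.9   84.5]
top 109 120 2477 ((537.7838134765625, -107.9388427734375), (250.6757049560547, 200.68441772460938), 19.13800811767578) 
 [[ 386.5  -54.2]
 [ 452.3 -243.8]
 [ 689.1 -161.6]
 [ 623.3   27.9]] 119.9958156657276
top 200 225 1785 ((530.0347900390625, -85.92794799804688), (249.6896514892578, 237.7020263671875), 18.92916488647461) 
 [[ 373.4  -14. ]
 [ 450.5 -238.9]
 [ 686.7 -157.9]
 [ 609.6   67. ]] 224.99442939438165
top 225 240 693 ((530.6207885742188, -88.12445068359375), (249.5587615966797, 243.40286254882812), 19.032394409179688) 
 [[ 373.   -13.8]
 [ 452.3 -243.9]
 [ 688.3 -162.5]
 [ 608.9   67.6]] 239.99750660779443
top 240 320 3255 ((526.8097534179688, -76.53343200683594), (249.89161682128906, 264.9606628417969), 19.089487075805664) 
 [[ 365.4    7.8]
 [ 452.1 
[... 539 characters left out ...]
.1]
 [ 451.7 -242.9]
 [ 688.2 -160.4]
 [ 622.4   28.4]] 119.97276860721126
scene 200 225 2330 ((529.5042724609375, -84.91778564453125), (249.81149291992188, 237.520263671875), 18.975017547607422) 
 [[ 372.8  -13.2]
 [ 450.  -237.8]
 [ 686.2 -156.6]
 [ 609.    68. ]] 224.9809875374748
scene 225 240 1386 ((528.8424072265625, -85.30949401855469), (250.62612915039062, 249.16015625), 18.376991271972656) 
 [[ 370.6   -6.6]
 [ 449.2 -243. ]
 [ 687.  -164. ]
 [ 608.5   72.4]] 239.9811701330567
scene 240 320 4511 ((526.680419921875, -75.89259338378906), (250.37716674804688, 266.4154052734375), 18.905059814453125) 
 [[ 365.1    9.6]
 [ 451.4 -242.5]
 [ 688.3 -161.4]
 [ 602.    90.7]] 295.5590938801398
```

```bash
cat >> h.py <<'E'
YAW=np.deg2rad(19.1); O=np.array([541.,-117.3,0])
RC=R.from_euler('z',YAW)
def toc(w): return RC.inv().apply((w-O).reshape(-1,3)).reshape(w.shape)
def tow(c): return RC.apply(c)+O
E
python3 - <<'E'
from h import *
np.set_printoptions(precision=1,suppress=True)
for n in("top","scene"):
    _,w=cloud(n,np.load(f"pics/{n}0.npy")); c=toc(w).reshape(-1,3); c=c[np.isfinite(c[:,0])]
    b=c[(abs(c[:,0])<140)&(abs(c[:,1])<240)]
    rim=b[(b[:,2]>112)&(b[:,2]<117)]; print(n,"rim x",np.percentile(rim[:,0],[1,99]),"y",np.percentile(rim[:,1],[1,99]))
    for nm,s in(("flap",(b[:,1]<-50)&(b[:,2]>125)),("cover",(b[:,1]>60)&(b[:,2]>150))):
        q=b[s]; print(nm,"zmax",np.percentile(q[:,2],99.5))
        for z in range(130,300,15):
            t=q[abs(q[:,2]-z)<4]
            if len(t)>10: print(z,len(t),np.percentile(t[:,1],[2,50,98]),end=";")
        print()
E
```

```text
top rim x [-124.9  124.1] y [-86.8 108.2]
flap zmax 243.21621262903724
130 191 [-79.4 -77.3 -76.2];145 196 [-80.3 -78.2 -76.9];160 218 [-81.5 -79.  -78. ];175 222 [-82.1 -79.9 -78.8];190 231 [-83.2 -80.7 -79.9];205 252 [-83.8 -81.6 -80.4];220 373 [-85.2 -82.8 -81.4];235 198 [-89.9 -84.8 -83.8];
cover zmax 292.1513515386658
160 240 [107.  125.3 127.2];175 251 [113.  131.3 133.2];190 273 [119.  137.2 139.4];205 265 [125.6 143.  145.3];220 263 [130.7 149.2 151.1];235 27 [135.9 139.4 151.6];250 25 [141.2 144.  151.5];265 19 [147.4 149.2 152.6];280 1932 [154.6 164.  174.3];295 78 [147.4 150.3 156. ];
scene rim x [-125.2  124.1] y [-87.1 108.8]
flap zmax 244.66764143914776
130 104 [-79.1 -76.7 -76.2];145 101 [-80.  -77.6 -77. ];160 111 [-80.5 -78.4 -77.9];175 116 [-81.5 -79.3 -78.8];190 114 [-82.1 -80.1 -79.5];205 129 [-83.  -80.9 -80.4];220 196 [-84.2 -82.  -81.2];235 12 [-89.8 -83.9 -83.5];
cover zmax 293.1866102465953
160 492 [107.  125.2 127.9];175 514 [113.2 131.2 133.6];190 514 [119.2 137.2 139.5];205 563 [124.9 143.1 145.6];220 581 [130.3 149.1 151.6];235 637 [137.4 155.1 157.5];250 491 [142.8 160.8 162.6];265 54 [146.3 150.2 169.3];280 1969 [154.7 165.3 175.6];295 178 [147.1 151.1 158.2];
```

Carrier origin is about (541,-117) with yaw 19.1°. The flap is at about 1.63 rad, and the cover at about 1.94 rad with its outer edge at carrier y=177, z=275. Next I'll work out the shift to a point behind the flap with the fingers shut.

```bash
cat >> h.py <<'E'
RT=R.from_matrix(np.c_[RC.apply([0,1,0]),RC.apply([1,0,0]),[0,0,-1]])
def goal(c,rot=RT):
    """rows needed to bring TCP to carrier-frame point c, with tool x=carrier y, y=carrier x"""
    s=sensors.state(); r0=R.from_quat(s["eef_rot"])
    d=r0.inv().apply(tow(np.array(c,float))-s["eef_pos"])/30
    return np.r_[d,(r0.inv()*rot).as_rotvec(degrees=True)/6].round(2)
def st():
    s=sensors.state(); print("t",round(s["clock"],2),"carrier TCP",toc(s["eef_pos"]).round(1),"F(carrier)",RC.inv().apply(s["contact_force"]).round(1),"gap",round(s["finger_gap"],1))
E
python3 - <<'E'
from h import *
st(); print(goal([0,-135,420])); print(goal([0,-135,289]))
E
```

```text
t 0.1 carrier TCP [-90.5 750.1 302.9] F(carrier) [ 0.5 -1.1  0.4] gap 85.3
[-2.113e+01 -2.082e+01 -3.870e+00 -2.000e-02  1.000e-02  8.400e+00]
[-2.113e+01 -2.081e+01  5.000e-01 -2.000e-02  1.000e-02  8.400e+00]
```

```bash
python3 -m pendant '[0,0,-4,0,0,0,1, 0,0,-4,0,0,0,1, 0,0,-4,0,0,0,1, 0,0,-4,0,0,0,1, -21.1,-20.8,-4,0,0,8.4,1, -21.1,-20.8,-4,0,0,8.4,1, -21.1,-20.8,-4,0,0,8.4,1, -21.1,-20.8,-4,0,0,8.4,1, -21.1,-20.8,-4,0,0,8.4,1, -21.1,-20.8,-4,0,0,8.4,1, -21.1,-20.8,-4,0,0,8.4,1, -21.1,-20.8,-4,0,0,8.4,1, -21.1,-20.8,-4,0,0,8.4,1, -21.1,-20.8,-4,0,0,8.4,1, -21.1,-20.8,-4,0,0,8.4,1, -21.1,-20.8,-4,0,0,8.4,1, -21.1,-20.8,-4,0,0,8.4,1, -21.1,-20.8,-4,0,0,8.4,1, -21.1,-20.8,-4,0,0,8.4,1, -21.1,-20.8,-4,0,0,8.4,1]'; python3 -c "
from h import *
st();print(goal([0,-135,420]))"
```

```text
clock: 1.77
eef_pos: [491.3, -44.8, 423.5]
eef_rot: [0.58, 0.815, 0.0, -0.0]
contact_force: [1.3, 0.3, 0.0]
finger_gap: 0.3
grasp_force: 0.0
t 1.77 carrier TCP [-23.3  84.8 423.5] F(carrier) [ 1.3 -0.2  0. ] gap 0.3
[-7.33  0.78  0.12 -0.   -0.   -0.  ]
```

```bash
python3 -m pendant '[-7.3,0.8,0,0,0,0,1, -7.3,0.8,0,0,0,0,1, -7.3,0.8,0,0,0,0,1, -7.3,0.8,0,0,0,0,1, -7.3,0.8,0,0,0,0,1, -7.3,0.8,0,0,0,0,1, -7.3,0.8,0,0,0,0,1, -7.3,0.8,0,0,0,0,1, -7.3,0.8,1,0,0,0,1, -7.3,0.8,2,0,0,0,1, -7.3,0.8,3,0,0,0,1, -7.3,0.8,4,0,0,0,1, -7.3,0.8,4.5,0,0,0,1, -7.3,0.8,4.5,0,0,0,1]'
python3 - <<'E'
from h import *
st(); p,w=cloud("scene"); cv2.imwrite("pics/s1.png",p); st()
c=toc(w)
q=c[(abs(c[...,0])<30)&(c[...,1]<-95)&(c[...,1]>-160)&(c[...,2]>150)]
print("gripper pts z min", np.percentile(q[:,2],[0,1,5]) if len(q) else None)
for th in np.arange(1.6,-0.01,-0.2):
    print(round(th,2), goal([0,-78+120*np.cos(th)-1.5*np.sin(th)-11, 91+120*np.sin(th)+1.5*np.cos(th)+73])[:3])
E
```

```text
clock: 2.93
eef_pos: [584.0, -239.3, 284.6]
eef_rot: [0.579, 0.815, -0.0, -0.003]
contact_force: [-0.6, 0.7, -1.0]
finger_gap: 0.1
grasp_force: 0.0
t 2.93 carrier TCP [   0.7 -129.4  284.6] F(carrier) [-0.3  0.8 -1. ] gap 0.1
t 2.98 carrier TCP [   1.  -129.9  287.6] F(carrier) [ 1.1 -1.   0.4] gap -0.3
gripper pts z min [215.48623851 269.51738824 409.79872207]
1.6 [ 1.2  -0.03  0.13]
1.4 [ 1.99 -0.03  0.18]
1.2 [ 2.77 -0.03  0.38]
1.0 [ 3.48 -0.03  0.74]
0.8 [ 4.11 -0.02  1.23]
0.6 [ 4.63 -0.02  1.83]
0.4 [ 5.02 -0.02  2.53]
0.2 [ 5.27 -0.02  3.29]
0.0 [ 5.35 -0.02  4.08]
```

View pics/s1.png

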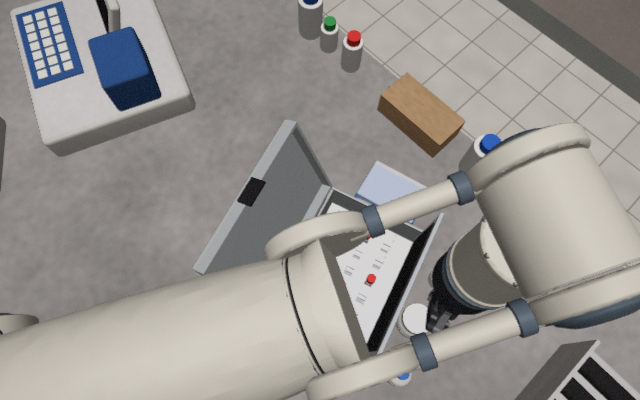

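The finger at about (440,310) is behind the flap, clear of it. The forearm fork spans over the carrier, from (265,250) to (590,130), so I'll check its height above the cover before lowering.

Run:
```python
from h import *
np.set_printoptions(precision=0,suppress=True)
p,w=cloud("scene"); c=toc(w)
for u,v in((290,240),(345,222),(370,220),(420,200),(300,300),(330,260),(200,310),(330,385),(420,350),(480,180),(520,160),(450,280)): print((u,v),c[v,u])
print(sensors.state()["joint_positions"])
```

```text
(290, 240) [-97.  35. 555.]
(345, 222) [-67.   6. 555.]
(370, 220) [-52.  -9. 541.]
(420, 200) [-23. -36. 548.]
(300, 300) [-131.    8.  560.]
(330, 260) [-90.   5. 529.]
(200, 310) [-167.   63.  561.]
(330, 385) [-169.  -33.  552.]
(420, 350) [-120.  -78.  540.]
(480, 180) [  2. -67. 569.]
(520, 160) [ 14. -82. 593.]
(450, 280) [ -27. -102.  412.]
[-0.  0.  1.  0.  2. -1.]
```

```bash
python3 -m pendant '[0.4,0,0.05,0,0,0,1, 0.8,0,0.1,0,0,0,1, 1.2,0,0.13,0,0,0,1, 1.5,0,0.15,0,0,0,1, 1.75,0,0.2,0,0,0,1, 2,0,0.25,0,0,0,1, 2.2,0,0.32,0,0,0,1, 2.4,0,0.4,0,0,0,1, 2.6,0,0.48,0,0,0,1, 2.75,0,0.56,0,0,0,1, 2.9,0,0.68,0,0,0,1, 3.1,0,0.85,0,0,0,1, 3.3,0,1.02,0,0,0,1, 3.45,0,1.2,0,0,0,1, 3.6,0,1.4,0,0,0,1, 3.75,0,1.6,0,0,0,1, 3.75,0,1.6,0,0,0,1]'
python3 - <<'E'
from h import *
np.set_printoptions(precision=1,suppress=True)
st()
for n in("top","scene"):
    p,w=cloud(n); c=toc(w); cv2.imwrite(f"pics/{n}2.png",p)
    q=c.reshape(-1,3); q=q[np.isfinite(q[:,0])]
    s=q[(q[:,0]>70)&(q[:,0]<105)&(q[:,1]>-70)&(q[:,1]<60)&(q[:,2]>95)&(q[:,2]<260)]
    print(n,len(s)); 
    if len(s)>20: f=np.polyfit(s[:,1],s[:,2],1); print("flap angle",np.arctan(f[0]),np.std(s[:,2]-np.polyval(f,s[:,1])))
st()
E
```

```text
clock: 4.45
eef_pos: [547.8, -134.4, 238.8]
eef_rot: [0.58, 0.815, -0.0, -0.001]
contact_force: [-0.1, 0.3, -0.4]
finger_gap: 0.3
grasp_force: 0.0
t 4.45 carrier TCP [  0.9 -18.4 238.8] F(carrier) [ 0.   0.3 -0.4] gap 0.3
top 553
flap angle 0.8086337583173319 1.4542001707462564
scene 0
t 4.55 carrier TCP [  1.  -19.2 240.1] F(carrier) [-0.4  0.1  0.9] gap 0.3
```

View pics/scene2.png

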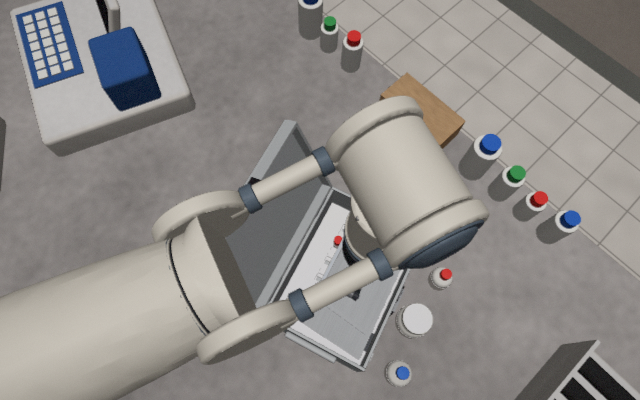

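The flap follows as planned and is now at 0.81 rad. The forearm fork is over the cover, around (250,195), so I'll check that clearance.

Run:
```python
from h import *
np.set_printoptions(precision=0,suppress=True)
_,w=cloud("scene"); c=toc(w)
for u,v in((200,210),(290,180),(205,260),(170,250),(250,320),(100,300),(340,295),(420,240),(400,150)): print((u,v),c[v,u])
```

```text
(200, 210) [-102.  113.  529.]
(290, 180) [-39.  68. 508.]
(205, 260) [-134.   88.  531.]
(170, 250) [-139.  118.  522.]
(250, 320) [-156.   36.  527.]
(100, 300) [-193.  135.  541.]
(340, 295) [-106.  -13.  504.]
(420, 240) [-51. -48. 547.]
(400, 150) [  7.  -6. 550.]
```

```bash
python3 -m pendant '[0.12,0,0.2,0,0,0,1, 0.23,0,0.4,0,0,0,1, 0.33,0,0.6,0,0,0,1, 0.4,0,0.8,0,0,0,1, 0.46,0,1,0,0,0,1, 0.5,0,1.2,0,0,0,1, 0.54,0,1.4,0,0,0,1, 0.58,0,1.6,0,0,0,1, 0.61,0,1.8,0,0,0,1, 0.61,0,1.95,0,0,0,1, 0.61,0,2.1,0,0,0,1, 0.61,0,2.2,0,0,0,1, 0.61,0,2.3,0,0,0,1, 0.61,0,2.38,0,0,0,1, 0.61,0,2.44,0,0,0,1, 0.61,0,2.48,0,0,0,1, 0.61,0,2.5,0,0,0,1, 0.61,0,2.5,0,0,0,1]'
cat > ang.py <<'E'
from h import *
np.set_printoptions(precision=2,suppress=True)
def flap():
    for n in("top","scene"):
        p,w=cloud(n); q=toc(w).reshape(-1,3); q=q[np.isfinite(q[:,0])]
        for lo,hi in((50,105),(-105,-50)):
            s=q[(q[:,0]>lo)&(q[:,0]<hi)&(q[:,1]>-65)&(q[:,1]<65)&(q[:,2]>87)&(q[:,2]<130)]
            if len(s)>50: f=np.polyfit(s[:,1],s[:,2],1); print(n,lo,len(s),"flap",np.arctan(f[0]),"z at 72",np.polyval(f,72),"std",np.std(s[:,2]-np.polyval(f,s[:,1])))
E
python3 -c "
from ang import *
st();flap();st()"
```

```text
clock: 6.1
eef_pos: [542.5, -118.2, 165.8]
eef_rot: [0.58, 0.815, -0.0, 0.0]
contact_force: [-0.4, -0.5, 0.1]
finger_gap: -0.2
grasp_force: 0.0
t 6.1 carrier TCP [  1.1  -1.3 165.8] F(carrier) [-0.5 -0.4  0.1] gap -0.2
top 50 895 flap 0.0031203528284178216 z at 72 93.22534914025294 std 1.649844825509163
top -105 2065 flap 0.005419773439047012 z at 72 93.2619165650501 std 1.6114893660862748
scene -105 2045 flap 0.007122619953822382 z at 72 94.71859415899597 std 1.3813049536755866
t 6.2 carrier TCP [  1.1  -1.4 165.9] F(carrier) [0.9 0.3 0.7] gap 0.2
```

The flap measures flat. I'll press slightly to confirm it's on its stop, then retreat.

```bash
python3 -m pendant '[0,0,0.04,0,0,0,1, 0,0,0.08,0,0,0,1, 0,0,0.08,0,0,0,1, 0,0,0.08,0,0,0,1]'; python3 -m pendant '[0,0,-0.5,0,0,0,1, 0,0,-1.5,0,0,0,1, -1,0,-2.5,0,0,0,1, -1,0,-3.5,0,0,0,1, -1,0,-4.5,0,0,0,1, -1,0,-5.5,0,0,0,1, -1,0,-6.5,0,0,0,1, -1,0,-7.5,0,0,0,1, -1,0,-8.3,0,0,0,1, -1,0,-8.3,0,0,0,1, -1,0,-8.3,0,0,0,1]';  python3 -c "
from ang import *
st();flap();st();print(goal([0,215,415]),goal([0,215,320]))"
```

```text
clock: 6.53
eef_pos: [542.6, -118.2, 165.1]
eef_rot: [0.58, 0.815, 0.0, 0.001]
contact_force: [-3.5, -0.1, 7.4]
finger_gap: 0.1
grasp_force: 3.4
clock: 7.45
eef_pos: [552.5, -146.6, 414.4]
eef_rot: [0.58, 0.815, 0.001, 0.002]
contact_force: [0.4, -0.8, 0.7]
finger_gap: -0.0
grasp_force: 0.0
t 7.45 carrier TCP [  1.3 -31.5 414.4] F(carrier) [ 0.1 -0.9  0.7] gap -0.0
top 50 2014 flap -0.00032401770888392314 z at 72 92.21325773012559 std 1.6780011521057199
top -105 540 flap -0.0034536656300911237 z at 72 92.3651251234135 std 1.6630489689133547
scene 50 870 flap 9.454213803698919e-05 z at 72 93.69749279964539 std 1.4319502604992027
scene -105 2025 flap -0.0022155352119289803 z at 72 93.52522221137934 std 1.401739921716593
t 7.55 carrier TCP [  1.2 -31.3 411.1] F(carrier) [-0.  -0.5 -0.4] gap 0.5
[ 8.21 -0.04 -0.12 -0.01 -0.01 -0.  ] [ 8.21 -0.04  3.04 -0.01 -0.01 -0.  ]
```

```bash
python3 -m pendant '[2,0,-0.1,0,0,0,1, 3.2,0,-0.1,0,0,0,1, 4.4,0,-0.1,0,0,0,1, 5.6,0,-0.1,0,0,0,1, 6.8,0,-0.1,0,0,0,1, 8.2,0,-0.1,0,0,0,1, 8.2,0,-0.1,0,0,0,1, 8.2,0,-0.1,0,0,0,1, 8.2,0,1,0,0,0,1, 8.2,0,2,0,0,0,1, 8.2,0,2.4,0,0,0,1, 8.2,0,2.4,0,0,0,1, 8.2,0,2.4,0,0,0,1]'
python3 - <<'E'
from h import *
st(); p,_=imaging.read_camera("scene"); cv2.imwrite("pics/s3.png",p); st()
for th in np.arange(1.9,-0.01,-0.1):
    if th>1.57: y=90-180*np.cos(th)+22*np.sin(th); z=267
    else: y=90-150*np.cos(th)+23*np.sin(th); z=116+150*np.sin(th)+23*np.cos(th)
    print(round(th,2), goal([0,y+11,z+73])[:3])
E
```

```text
clock: 8.63
eef_pos: [471.9, 84.8, 339.0]
eef_rot: [0.581, 0.814, -0.001, -0.001]
contact_force: [0.2, -0.1, 0.3]
finger_gap: 0.4
grasp_force: 0.0
t 8.63 carrier TCP [  0.8 213.6 339. ] F(carrier) [ 0.2 -0.2  0.3] gap 0.4
t 8.68 carrier TCP [  1.1 213.7 340.6] F(carrier) [-0.6 -0.6  0.2] gap -0.0
1.9 [-1.12 -0.03  0.02]
1.8 [-1.68 -0.03  0.02]
1.7 [-2.26 -0.03  0.02]
1.6 [-2.85 -0.03  0.02]
1.5 [-3.35 -0.03  0.01]
1.4 [-3.85 -0.03 -0.  ]
1.3 [-4.36 -0.03  0.03]
1.2 [-4.85 -0.03  0.12]
1.1 [-5.34 -0.03  0.25]
1.0 [-5.81 -0.03  0.43]
0.9 [-6.26 -0.03  0.66]
0.8 [-6.69 -0.03  0.93]
0.7 [-7.09 -0.02  1.25]
0.6 [-7.45 -0.02  1.6 ]
0.5 [-7.78 -0.02  1.99]
0.4 [-8.06 -0.02  2.4 ]
0.3 [-8.31 -0.02  2.85]
0.2 [-8.51 -0.02  3.31]
0.1 [-8.66 -0.02  3.79]
-0.0 [-8.76 -0.02  4.29]
```

View pics/s3.png

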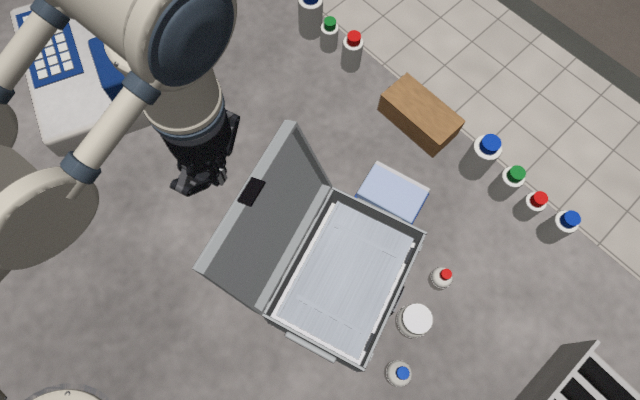

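The flap lies flat at (350,280). The closed fingers at (205,180) stand outside the cover, whose edge runs from (290,125) to (200,270). Now I'll push.

```bash
python3 -m pendant '[-0.4,0,0,0,0,0,1, -0.8,0,0,0,0,0,1, -1,0,0,0,0,0,1, -1.25,0,0,0,0,0,1, -1.5,0,0,0,0,0,1, -1.75,0,0,0,0,0,1, -2,0,0,0,0,0,1, -2.25,0,0,0,0,0,1, -2.5,0,0,0,0,0,1, -2.75,0,0,0,0,0,1, -3,0,0,0,0,0,1, -3.25,0,0,0,0,0,1, -3.5,0,0,0,0,0,1, -3.75,0,0,0,0,0,1, -4,0,0,0,0,0,1, -4.25,0,0,0,0,0,1, -4.5,0,0.05,0,0,0,1, -4.75,0,0.1,0,0,0,1, -4.85,0,0.12,0,0,0,1, -4.85,0,0.12,0,0,0,1]'
python3 - <<'E'
from h import *
st()
for n in("top","scene"):
    p,w=cloud(n); cv2.imwrite(f"pics/{n}4.png",p); c=toc(w).reshape(-1,3); c=c[np.isfinite(c[:,0])]
    for lo,hi in((-120,-60),(60,120)):
        q=c[(c[:,0]>lo)&(c[:,0]<hi)&(c[:,1]<110)&(c[:,1]>20)&(c[:,2]>150)&(c[:,2]<320)]
        if len(q)>50: f=np.polyfit(q[:,2],q[:,1],1); print(n,lo,len(q),"cover~",np.pi/2+np.arctan(f[0]),np.std(q[:,1]-np.polyval(f,q[:,2])))
    rim=c[(abs(c[:,0])<140)&(c[:,1]<-70)&(c[:,1]>-100)&(c[:,2]>112)&(c[:,2]<117)]; print("rim -y",np.percentile(rim[:,1],[1,50,99]),np.percentile(rim[:,0],[1,99]))
st()
E
```

```text
clock: 10.35
eef_pos: [519.7, -52.6, 336.4]
eef_rot: [0.581, 0.814, -0.0, 0.0]
contact_force: [0.3, -0.1, -0.4]
finger_gap: -0.2
grasp_force: 0.0
t 10.35 carrier TCP [  1.   68.1 336.4] F(carrier) [ 0.2 -0.2 -0.4] gap -0.2
top -120 2470 cover~ 1.1569327043921576 5.384762867377433
rim -y [-90.04122636 -86.61069428 -74.36882055] [-124.82811244    1.21501659]
scene -120 1902 cover~ 1.1327071490023615 6.345566823467713
scene 60 516 cover~ 2.6897034210340194 3.7801774787142794
rim -y [-90.00579621 -86.99057747 -71.53703838] [-125.15171651  123.00853207]
t 10.45 carrier TCP [  1.   68.8 336.3] F(carrier) [ 0.7 -0.   0.5] gap -0.5
```

View pics/top4.png

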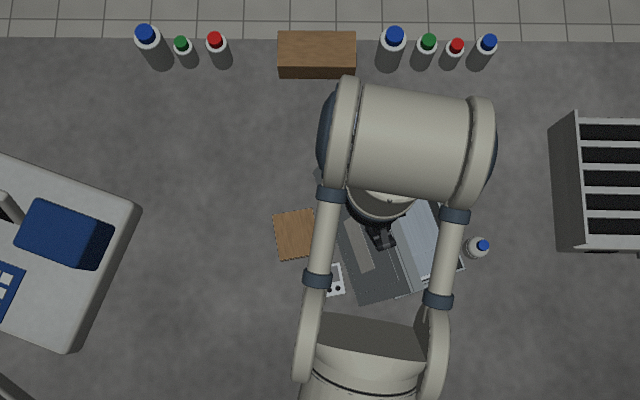

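The cover is at about 1.15 rad and the carrier hasn't moved: its front rim is still at y=-90. The finger at (380,235) is on the cover's outer face. Continuing.

```bash
python3 -m pendant '[-0.25,0,0.06,0,0,0,1, -0.49,0,0.13,0,0,0,1, -0.73,0,0.22,0,0,0,1, -0.96,0,0.31,0,0,0,1, -1.19,0,0.42,0,0,0,1, -1.41,0,0.54,0,0,0,1, -1.63,0,0.67,0,0,0,1, -1.84,0,0.81,0,0,0,1, -2.04,0,0.97,0,0,0,1, -2.24,0,1.13,0,0,0,1, -2.42,0,1.3,0,0,0,1, -2.6,0,1.48,0,0,0,1, -2.77,0,1.67,0,0,0,1, -2.93,0,1.87,0,0,0,1, -3.07,0,2.07,0,0,0,1, -3.21,0,2.28,0,0,0,1, -3.34,0,2.5,0,0,0,1, -3.46,0,2.73,0,0,0,1, -3.46,0,2.73,0,0,0,1]'; python3 -c "
from h import *
st()"
```

```text
clock: 12.03
eef_pos: [553.1, -150.0, 252.5]
eef_rot: [0.58, 0.814, -0.0, -0.001]
contact_force: [-0.3, -0.2, -0.3]
finger_gap: -0.1
grasp_force: 0.0
t 12.03 carrier TCP [  0.7 -34.8 252.5] F(carrier) [-0.3 -0.1 -0.3] gap -0.1
```

Remaining from here: angle 0.2 is (-0.2, 0.46), 0.1 is (-0.35, 0.94) and 0 is (-0.45, 1.44).

```bash
python3 -m pendant '[-0.1,0,0.23,0,0,0,1, -0.2,0,0.46,0,0,0,1, -0.28,0,0.7,0,0,0,1, -0.35,0,0.94,0,0,0,1, -0.38,0,1.05,0,0,0,1, -0.4,0,1.15,0,0,0,1, -0.42,0,1.25,0,0,0,1, -0.44,0,1.33,0,0,0,1, -0.45,0,1.4,0,0,0,1, -0.45,0,1.44,0,0,0,1, -0.45,0,1.47,0,0,0,1, -0.45,0,1.47,0,0,0,1]'
cat >> ang.py <<'E'
def cover():
    for n in("top","scene"):
        p,w=cloud(n); cv2.imwrite(f"pics/{n}_c.png",p); q=toc(w).reshape(-1,3); q=q[np.isfinite(q[:,0])]
        for lo,hi in((-115,-50),(50,115)):
            s=q[(q[:,0]>lo)&(q[:,0]<hi)&(q[:,1]>-80)&(q[:,1]<80)&(q[:,2]>128)&(q[:,2]<170)]
            if len(s)>50: f=np.polyfit(s[:,1],s[:,2],1); print(n,lo,len(s),"cover",-np.arctan(f[0]),"z at -90",np.polyval(f,-90),"std",np.std(s[:,2]-np.polyval(f,s[:,1])))
        t=q[(abs(q[:,0])<140)&(abs(q[:,1])<110)&(q[:,2]>130)&(q[:,2]<145)]; print("x",np.percentile(t[:,0],[.5,99.5]),"y",np.percentile(t[:,1],[.5,99.5]))
E
python3 -c "
from ang import *
st();cover();st()"
```

```text
clock: 13.03
eef_pos: [557.8, -162.5, 210.9]
eef_rot: [0.58, 0.815, -0.0, 0.0]
contact_force: [1.7, 0.2, 0.4]
finger_gap: -0.4
grasp_force: 0.0
t 13.03 carrier TCP [  1.1 -48.2 210.9] F(carrier) [ 1.7 -0.4  0.4] gap -0.4
top -115 2329 cover 0.002225279540695527 z at -90 138.51640532835543 std 1.4937286137256773
top 50 2965 cover 0.0021666292235595895 z at -90 138.45368982427536 std 1.5474478958557571
x [-123.55  123.43] y [-88.2   89.41]
scene -115 3066 cover -0.000424947297713995 z at -90 139.7314596932304 std 1.3231487628160168
scene 50 1590 cover 0.004733912703805646 z at -90 140.3739026403763 std 1.2828642786615247
x [-124.7   115.49] y [-88.92  88.99]
t 13.13 carrier TCP [  1.1 -48.1 210.8] F(carrier) [-1.2 -0.  -0.2] gap -0.1
```

Press lightly to confirm it's fully shut, then lift off.

```bash
python3 -m pendant '[0,0,0.05,0,0,0,1, 0,0,0.1,0,0,0,1, 0,0,0.1,0,0,0,1, 0,0,0.1,0,0,0,1]'; python3 -m pendant '[0,0,-0.3,0,0,0,1, 0,0,-1,0,0,0,1, 0,0,-2,0,0,0,1, 0,0,-3,0,0,0,1, 0,0,-4,0,0,0,1, 0,0,-5,0,0,0,1, 0,0,-6,0,0,0,1, 0,0,-6,0,0,0,1, 4,0,-6,0,0,0,1, 8,0,-6,0,0,0,1, 12,0,-6,0,0,0,1, 12,0,-6,0,0,0,1, 12,0,-6,0,0,0,1, 12,0,-6,0,0,0,1, 12,0,-6,0,0,0,1, 12,0,-6,0,0,0,1, 12,0,-6,0,0,0,1]'; python3 -c "
from ang import *
st();cover();st()"
```

```text
clock: 13.47
eef_pos: [557.8, -162.3, 210.6]
eef_rot: [0.58, 0.815, 0.0, 0.001]
contact_force: [-5.6, 1.6, 10.3]
finger_gap: -0.0
grasp_force: 5.2
clock: 14.88
eef_pos: [438.3, 180.7, 387.9]
eef_rot: [0.579, 0.815, 0.001, -0.0]
contact_force: [0.2, -0.4, -0.4]
finger_gap: -0.0
grasp_force: 0.0
t 14.88 carrier TCP [  0.5 315.2 387.9] F(carrier) [ 0.1 -0.5 -0.4] gap -0.0
top -115 3572 cover -0.0002898821967784879 z at -90 138.26821123872332 std 1.564136431960336
top 50 3209 cover 0.0003424760293035502 z at -90 138.20702918357333 std 1.5268647519398324
x [-124.03  123.06] y [-89.2   89.23]
scene -115 4517 cover -0.0005428850105516503 z at -90 139.63370047911332 std 1.3365540258147786
scene 50 3641 cover 0.000567447137194556 z at -90 139.68406555322537 std 1.313199192774546
x [-124.65  122.73] y [-89.47  88.82]
t 14.98 carrier TCP [  0.8 315.6 387.9] F(carrier) [-0.   0.7  0.9] gap -0.2
```

View pics/scene_c.png

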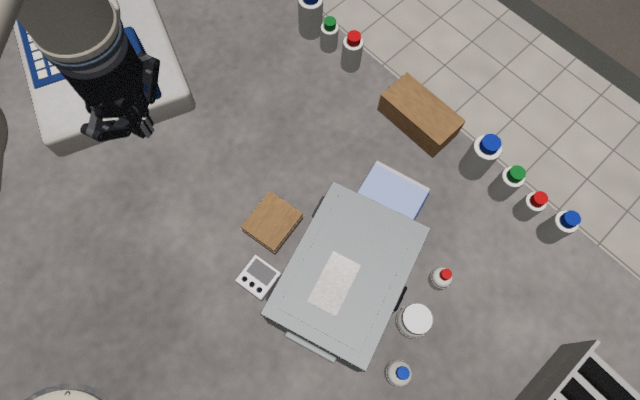

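The cover is fully shut, lying over the carrier at (350,275). The bottles, jar, timer and boxes look undisturbed, and the gripper is clear with no contact force. Handing in.

```bash
python3 -c "
from cell import job
print(job.hand_in())"
```

```text
the job is handed in; nothing more can be done
None
```

I folded the flap flat and pushed the cover gently shut, both measured within about 0.01 rad of closed. The carrier and the things around it show no movement in the pictures, and I handed the job in at about 15 s on the robot's clock; no verdict came back, and the tubes can't be seen under the cover.

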